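# Ready the popper: coaster down, hood down, switch on

### The arm

A 7-joint arm with a two-finger parallel gripper is mounted at the origin on the work surface. World frame = base frame: x ahead of the robot, y to its left, z up, the work surface at z = 0. Lengths are in m, angles in rad, forces in N, time in s.
With the tool pointing down it reaches from about 0.35 to 0.9 m from the base axis. Payload 8.1 kg.
Tool frame: the origin (TCP) lies midway between the tips of the shut fingers; the grasp point (between the pads) lies 19 mm behind it; z points along the fingers, y is the direction in which the jaws open and shut (so a half turn about z gives the same grasp; the last joint's range is limited). The gripper opens to 92 mm and grips with 3 to 60 N. Pads are 19 mm wide; open, the fingers measure 130 mm over their backs; the gripper's body (75 mm by 190 mm) begins 47 mm behind the grasp point.
Start: joints at [-1.37, 0.434, 0.025, 1.573, -0.012, 1.134, -0.075], TCP at [0.187, 0.596, 0.227] pointing down, gripper open.
Joint ranges: [-2.62, 2.62], [-0.44, 2.09], [-1.27, 1.32], [0.08, 2.57], [-1.32, 4.46], [0.12, 2], [-2.74, 2.74]. Speed limits (rad/s): [2.22, 2.22, 3.01, 3.01, 3.14, 3.14, 3.14].

### API

Orientations are given as a rotation vector (axis times angle).
In Python, from cell import arm gives the robot as it stands. The module is installed in compiled form; this text tells all that it offers.
- The arm moves only by the tool jog_arm, never from a script. Its argument "increments" is a list of rows, each an object with "slide": the shift along the tool's x, y, z in mm, a list of three; "roll": the turn about the tool's z in rad; "gripper": the opening, from 0 (shut) to 1 (fully open). In form: [{"slide": [x, y, z], "roll": roll, "gripper": gripper}, ...]. A call has exactly 10 rows; each row is the pose to reach, as a shift and turn from the pose commanded when the call began, along the tool's axes at that moment; what a row does not reach only later rows make up. A row lasts 1/12 s, in which the tool goes at most 41.7 mm and 7.16 degrees, less where a joint would pass 70% of its speed; a pose out of reach is approached as far as the arm can. A call with a gripper value outside its range is refused whole. The fingers move at their own pace and stop on an object; "newtons" is the grip in N (left out, the last holds). Time passes only in rows, so rows that repeat a pose let the fingers close, or fill a call up. It gives the time, the measured TCP pose, the force and the opening at its end, in the units of the state.
- arm.observe(): the state, without advancing time (a new reading comes with each control period).
- arm.get_image(name): name is "scene" or "top" or "wrist"; returns a dict with "frame" (384x512x3 uint8, blue, green, red), "depth" (384x512 float32, m along the optical axis (not along the pixel's ray), 0 where there is no reading), "intrinsics" (3x3 intrinsics, pixels), "R" (3x3) and "t" (3): a world point X has camera coordinates R X + t; the wrist camera has in their place "hand_eye" (4x4, takes a point from camera to tool coordinates, whose origin is the TCP and whose axes are the flange's). Camera axes: x right, y down, z forward; pixel columns grow to the right and rows downward; lengths in m; the calibration is good to about 2 mm. A picture is of the moment at which its call begins: read the wrist's pose just before it.
- arm.sign_off(): hands the job in, once; it reports no verdict.
The state is a dict: "clock": time; "joints": joint angles; "dq": joint speeds; "joint_efforts": joint torques, N m; "position": TCP position; "ee_rot": TCP orientation; "force": force on the tool from outside, world axes, zero at the start; "ft_torque": the same for the moment, N m; "width": opening from 0.0 (shut) to 1.0 (fully open).
Only numpy, scipy, OpenCV 4.12 (cv2) and the standard library are available. Lean on these libraries where they do the work, as an engineer would, in place of code of your own. Each camera call takes 0.05 s, during which the arm holds its last target.

### The job

Make the popper ready and start it, using light pushes with the fingertips only. First tip over the bamboo coaster that stands on edge in front of the chute, so that it falls towards the popper and lies flat on the shelf in front of it; then push the raised chute hood all the way down, and finally flip the toggle switch all the way back, away from the front of the popper. Do not pinch, lift or carry the coaster, and leave the bowl, the jar and the scoop alone.

Things in the scene. Friction and masses are not known exactly. Their poses are not given: they have to be found in the camera images.
- popper: Black popper, fixed. Origin on the shelf (z 0); x axis from its front to its back, y to its left seen from the robot, z up. In this frame (mm): base x -70..110, y -150..150, 70 high; round chamber at x 12, y -50, radius 72, top at 222; fixed chute under the hood x -113..-55, y -83..-17, z 165..202; switch plate on the base round x -30, y 105, 6 thick.
- coaster: Square bamboo coaster 100 x 100 x 14 mm, about 90 g, loose, standing on edge before the chute, 210 to 240 mm in front of the popper's origin. Origin at its centre (50 mm up; 7 mm when flat). Its x axis is the normal of its broad faces: level and towards the popper at the start, straight down once tipped towards the popper. A light push near its upper edge tips it.
- hood (a joint): Hinge of the grey chute hood (rad): 0 = fully down, grows upwards to 1.0; starts at 0.5 to 0.9. Hinge line along the popper's y at x -62, y -50, z 222 mm in its frame. Plate 75 mm long from the hinge to the front, 74 wide, 4 thick; fully down it slopes 15 degrees below level. Stays where left; about 2 N on its upper face 50 mm from the hinge moves it.
- hood_edge (a point): Middle of the hood's free front edge, 75 mm from the hinge line; half-way through the plate's thickness.
- switch (a joint): Toggle switch on the left of the popper's base (rad): 0 = off, leaning 0.5 rad to the front; 1.0 = on, leaning 0.5 rad to the back. Starts at 0 to 0.15. Stays where left; about 1.5 N at its tip moves it. Pivot at x -30, y 105, z 78 mm in the popper's frame, axis along its y.
- switch_tip (a point): Centre of the steel ball (radius 7 mm) at the end of the toggle, 45 mm from its pivot; the toggle's rod has a radius of 4 mm.
- bowl: Speckled ceramic bowl, rim radius 75 mm, 62 mm high, loose, to be left alone. Origin: centre of its underside.
- jar: Clear jar with a twist cap, radius 38 mm, 130 mm high, loose, to be left alone. Origin: centre of its underside.
- scoop: Stainless scoop, loose, to be left alone: pan 90 x 60 x 30 mm from its origin along +x, handle 100 mm along -x. Origin: on the shelf under the joint of pan and handle.
Things that resemble listed ones, but are neither listed nor needed, are in the scene too. Of the things shaped like the coaster, the wooden one is meant.

How it is judged:
On the way, in this order (a step that is already met when the one before it is completed fails the run):
1. the coaster lies flat, tipped towards the popper (angle between coaster's own x axis and vertical above 3 rad and height (world z) of coaster below 0.015 m), for 0.2 s.
2. the hood is fully down (value of joint hood below 0.08 rad), for 0.2 s.
3. the switch is flipped fully on (value of joint switch above 0.85 rad), for 0.2 s.
At the end, for the whole second after the job is handed in: The coaster lies flat and still, fallen towards the popper (x axis down within 0.14 rad), its centre 100 to 230 mm in front of the popper's origin and within 70 mm sideways of the chute's middle line; the hood is within 0.08 rad of fully down; the switch is beyond 0.85 rad (all of step 1 and x of coaster in the frame of popper between -0.23 and -0.1 m and y of coaster in the frame of popper between -0.12 and 0.02 m and linear speed of coaster below 0.02 m/s and value of joint hood below 0.08 rad and value of joint switch above 0.85 rad); the robot touches nothing.
It fails at once if the coaster is lifted (height (world z) of coaster above 0.075 m).
It fails at once if the coaster is pinched or pushed hard (over 18 N) (contact force between the fingers and coaster above 18 N).
It fails at once if the bowl is disturbed by more than 20 mm (distance of bowl from where it was at the start of the episode above 0.02 m).
It fails at once if the jar is disturbed by more than 20 mm (distance of jar from where it was at the start of the episode above 0.02 m).
It fails at once if the scoop is disturbed by more than 20 mm (distance of scoop from where it was at the start of the episode above 0.02 m).
It also fails if it takes over 64 s, if anything falls off the work surface, if the arm or the gripper's body presses on something with over 40 N, if the wrist force passes 120 N, or if a joint passes its speed limit or range.

## Working session

There is one attempt and no reset: what is moved stays moved. The work goes in short steps, Python scripts to look and compute and a tool call to move; the robot and the scene stay as the last step left them, time stands still between calls to the robot, and variables do not carry over. Pictures are saved under pics/ and viewed, and the job is handed in when it is done.

Besides the shell and the picture viewer there is one more tool, called after "Call:" by a JSON object that holds its "api" and its "payload", one argument or row to a line. jog_arm: Moves the arm, as the interface text tells. Its arguments: {"type":"object","properties":{"increments":{"type":"array"},"newtons":{"type":"number"}},"required":["increments"]}

```bash
mkdir -p pics; cat > h.py <<'E'
import numpy as np, cv2
from cell import arm
def grab(n):
    s=arm.observe(); d=arm.get_image(n); return s,d
def pts(d,s=None):
    K=d["intrinsics"]; Z=d["depth"]; v,u=np.mgrid[:384,:512]
    P=np.stack([(u-K[0,2])/K[0,0]*Z,(v-K[1,2])/K[1,1]*Z,Z],-1)
    if "R" in d: return (P-np.array(d["t"]))@np.array(d["R"])
    H=np.array(d["hand_eye"]); P=P@H[:3,:3].T+H[:3,3]
    R,_=cv2.Rodrigues(np.array(s["ee_rot"],float)); return P@R.T+np.array(s["position"])
E
python3 - <<'E'
from h import *
for n in("scene","top"):
    s,d=grab(n); cv2.imwrite(f"pics/{n}0.png",d["frame"]); np.savez(f"{n}0.npz",P=pts(d),Z=d["depth"])
print(s)
E
```

```text
{'clock': 0.05, 'joints': array([-1.36962106,  0.43519129,  0.02494402,  1.57404897, -0.01157096,
        1.13401063, -0.07509525]), 'dq': array([ 0.00195278, -0.00042915,  0.00095147,  0.00013885, -0.00026292,
       -0.00132877,  0.00087932]), 'joint_efforts': array([ 1.96578374e-03, -6.69779849e+01,  9.88314785e-01, -3.15495336e+01,
       -6.07679249e-02,  3.73762543e-02,  6.64987238e-05]), 'position': array([0.18685248, 0.59590188, 0.22598295]), 'ee_rot': array([-4.75364853e-01, -3.10533976e+00,  2.37472386e-03]), 'force': array([-0.45621531,  1.1566512 , -0.17147858]), 'ft_torque': array([-0.01869134,  0.0036966 ,  0.02416845]), 'width': 1.000435067874901}
```

View pics/scene0.png

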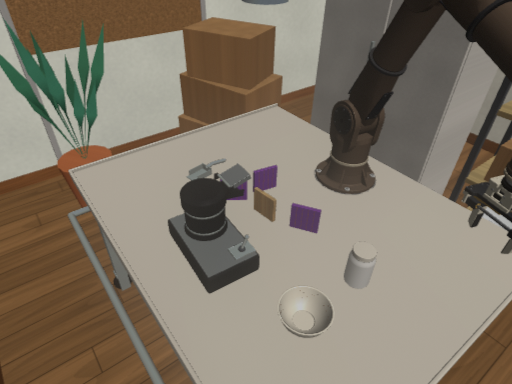

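View pics/top0.png

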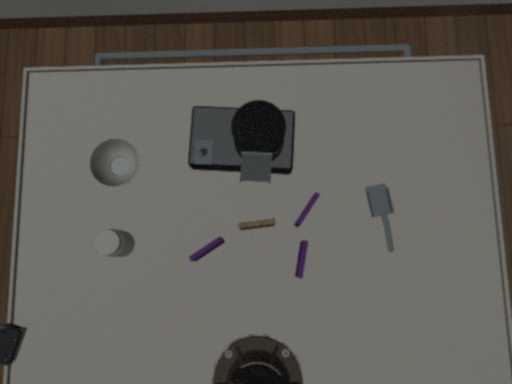

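The top view shows the wooden coaster at (257,223), in front of the hood at (256,168). The switch is at (203,152). Purple decoys stand around it at (207,249), (302,259) and (307,209). Next I'll measure these.

```bash
python3 - <<'E'
from h import *
D=np.load("top0.npz");P=D["P"];Z=D["Z"];im=cv2.imread("pics/top0.png")
S=np.load("scene0.npz");Q=S["P"];ims=cv2.imread("pics/scene0.png")
ok=Z>0
v,u=np.mgrid[:384,:512]
# base top
m=ok&(abs(P[...,2]-.07)<.008)&(u>180)&(u<305)&(v>95)&(v<180)
r=cv2.minAreaRect((P[m][:,:2]*1000).astype(np.float32));print("base",r,cv2.boxPoints(r), m.sum())
# chamber top
m=ok&(abs(P[...,2]-.222)<.008)&(u>220)&(u<295)&(v>90)&(v<170)
c,rad=cv2.minEnclosingCircle((P[m][:,:2]*1000).astype(np.float32));print("chamber",c,rad,P[m].mean(0))
# coaster
hs=cv2.cvtColor(im,cv2.COLOR_BGR2HSV);
m=ok&(P[...,2]>.085)&(u>230)&(u<285)&(v>210)&(v<235)
print("coaster",m.sum(),P[m].mean(0),P[m].max(0),cv2.minAreaRect((P[m][:,:2]*1000).astype(np.float32)))
hss=cv2.cvtColor(ims,cv2.COLOR_BGR2HSV)
# switch
m=ok&(P[...,2]>.085)&(u>185)&(u<222)&(v>130)&(v<175)
print("switch");print(np.c_[u[m],v[m],P[m].round(3)][:30])
for row in range(140,190,4): print(row,P[row,256].round(3))
w=np.zeros((3,0))
cv2.imwrite("pics/topz.png",cv2.resize(im[90:280,150:350],None,fx=3,fy=3,interpolation=cv2.INTER_CUBIC))
cv2.imwrite("pics/scz.png",cv2.resize(ims[140:300,150:340],None,fx=4,fy=3.7,interpolation=cv2.INTER_CUBIC))
for nm,a in dict(purpL=(185,228,232,265),purpR1=(290,312,238,280),purpR2=(292,322,190,228)).items():
    m=ok&(P[...,2]>.04)&(u>a[0])&(u<a[1])&(v>a[2])&(v<a[3]);print(nm,P[m].min(0),P[m].max(0))
E
```

```text
base ((677.0765380859375, 32.07142639160156), (299.24932861328125, 179.62417602539062), 85.80552673339844) [[ 576.56116 -110.58345]
 [ 755.7042  -123.72151]
 [ 777.5919   174.7263 ]
 [ 598.44885  187.86436]] 3381
chamber (645.5926513671875, -19.95218276977539) 88.63325500488281 [ 0.65370406 -0.01695697  0.22190702]
coaster 204 [ 0.42880527 -0.00632227  0.09974119] [0.43941941 0.04250084 0.10567421] ((429.2520751953125, -6.4266510009765625), (14.494166374206543, 98.65535736083984), 6.471146583557129)
switch
[[2.03e+02 1.48e+02 6.44e-01 1.39e-01 8.60e-02]
 [2.02e+02 1.49e+02 6.41e-01 1.42e-01 8.60e-02]
 [2.05e+02 1.49e+02 6.41e-01 1.33e-01 8.60e-02]
 [2.01e+02 1.50e+02 6.38e-01 1.44e-01 8.70e-02]
 [2.00e+02 1.51e+02 6.35e-01 1.47e-01 8.60e-02]
 [2.02e+02 1.51e+02 6.33e-01 1.40e-01 9.70e-02]
 [2.03e+02 1.51e+02 6.34e-01 1.38e-01 8.90e-02]
 [1.99e+02 1.52e+02 6.24e-01 1.45e-01 1.20e-01]
 [2.00e+02 1.52e+02 6.23e-01 1.42e-01 1.25e-01]
 [2.01e+02 1.52e+02 6.24e-01 1.40e-01 1.22e-01]
 [2.02e+02 1.52e+02 6.28e-01 1.39e-01 1.05e-01]
 [2.03e+02 1.52e+02 6.30e-01 1.37e-01 9.70e-02]
 [1.98e+02 1
[... 745 characters left out ...]
 1.21e-01]
 [1.99e+02 1.56e+02 6.13e-01 1.45e-01 1.19e-01]
 [2.00e+02 1.56e+02 6.13e-01 1.43e-01 1.20e-01]]
140 [ 0.627 -0.012  0.221]
144 [ 0.617 -0.012  0.221]
148 [ 0.606 -0.012  0.221]
152 [ 0.595 -0.012  0.226]
156 [ 0.585 -0.011  0.225]
160 [ 0.574 -0.011  0.228]
164 [ 0.564 -0.011  0.231]
168 [ 0.553 -0.011  0.236]
172 [ 0.542 -0.011  0.239]
176 [ 0.532 -0.011  0.239]
180 [ 0.522 -0.01   0.242]
184 [ 0.552 -0.007  0.005]
188 [ 0.54  -0.007  0.001]
purpL [0.33348416 0.08788197 0.04056612] [0.39430188 0.17689143 0.1067832 ]
purpR1 [ 0.28416622 -0.14177292  0.0414085 ] [ 0.38116082 -0.11125306  0.10885031]
purpR2 [ 0.42252176 -0.17862712  0.04260199] [ 0.51018343 -0.11332363  0.10714557]
```

```bash
ls pics
```

```text
scene0.png
scz.png
top0.png
topz.png
```

```bash
cat >> h.py <<'E'
def plan(tgt,yaw=None):
    s=arm.observe();R,_=cv2.Rodrigues(np.array(s["ee_rot"],float));p=np.array(s["position"])
    print("t",round(s["clock"],2),"pos",(p*1000).round(1),"F",s["force"].round(2),"w",round(s["width"],3))
    print("slide",((R.T@(np.array(tgt)/1000-p))*1000).round(1))
    ya=np.degrees(np.arctan2(R[1,1],R[0,1]));print("tool y ang",ya.round(2),"z",R[:,2].round(3))
    if yaw is not None: print("roll",round(-np.radians((yaw-ya+180)%360-180),3))
E
python3 - <<'E'
from h import *
plan([360,-14,220],96.5)
E
```

```text
t 0.1 pos [186.9 595.9 226. ] F [ 0.2  -0.56  0.45] w 0.998
slide [-347.7 -530.2    6.8]
tool y ang 72.59 z [-0.    -0.001 -1.   ]
roll -0.417
```

View pics/topz.png

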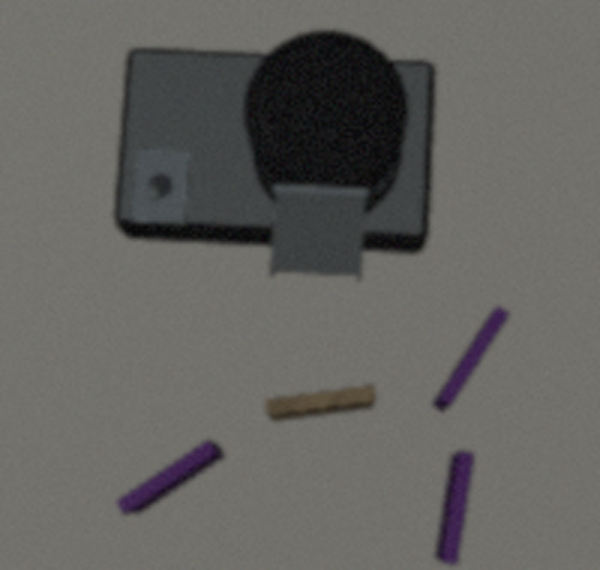

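View pics/scz.png

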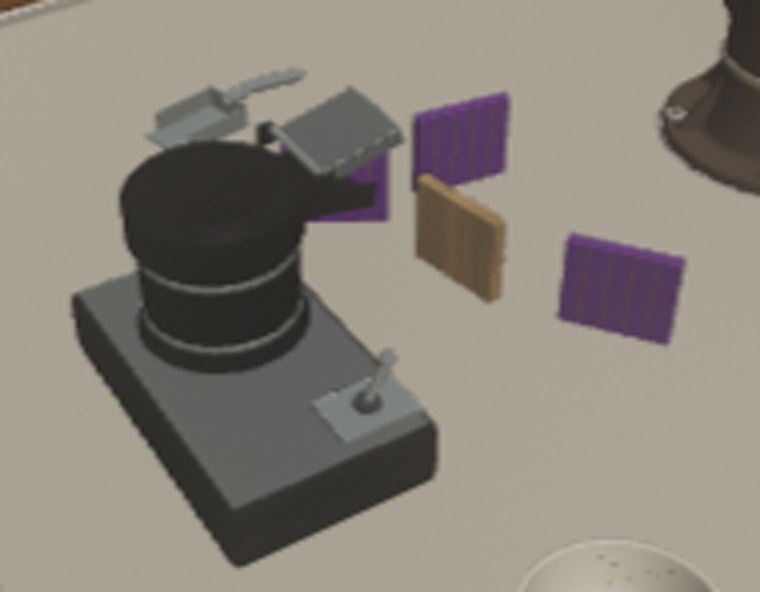

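The zoomed views confirm it. The wooden coaster (top zoom, 267–375 by 385–418) is square in front of the raised hood, and the toggle (scene zoom, 385,360) leans to the front. I'll shut the gripper and travel high.

Call:
{"api": "jog_arm", "payload": {
  "increments": [
    {"slide": [-35, -53, 0], "roll": -0.05, "gripper": 0},
    {"slide": [-70, -106, 0], "roll": -0.1, "gripper": 0},
    {"slide": [-105, -159, 0], "roll": -0.15, "gripper": 0},
    {"slide": [-140, -212, 0], "roll": -0.2, "gripper": 0},
    {"slide": [-175, -265, 0], "roll": -0.25, "gripper": 0},
    {"slide": [-210, -318, 0], "roll": -0.3, "gripper": 0},
    {"slide": [-245, -371, 0], "roll": -0.35, "gripper": 0},
    {"slide": [-280, -424, 0], "roll": -0.4, "gripper": 0},
    {"slide": [-315, -477, 0], "roll": -0.417, "gripper": 0},
    {"slide": [-348, -530, 0], "roll": -0.417, "gripper": 0}
  ]
}}

```text
clock: 0.93
position: [0.3017, 0.1937, 0.2266]
ee_rot: [0.18, -3.136, -0.0]
force: [0.3, 0.5, -0.3]
width: 0.324
```

```bash
python3 - <<'E'
from h import *
plan([370,-13,220],96.5)
E
```

```text
t 0.93 pos [301.7 193.7 226.6] F [ 0.3   0.53 -0.33] w 0.324
slide [ -44.3 -213.2    6.6]
tool y ang 96.56 z [-0.  0. -1.]
roll 0.001
```

Call:
{"api": "jog_arm", "payload": {
  "increments": [
    {"slide": [-44, -213, 0], "roll": 0, "gripper": 0},
    {"slide": [-44, -213, 0], "roll": 0, "gripper": 0},
    {"slide": [-44, -213, 0], "roll": 0, "gripper": 0},
    {"slide": [-44, -213, 0], "roll": 0, "gripper": 0},
    {"slide": [-44, -213, 0], "roll": 0, "gripper": 0},
    {"slide": [-44, -213, 0], "roll": 0, "gripper": 0},
    {"slide": [-44, -213, 0], "roll": 0, "gripper": 0},
    {"slide": [-44, -213, 0], "roll": 0, "gripper": 0},
    {"slide": [-44, -213, 0], "roll": 0, "gripper": 0},
    {"slide": [-44, -213, 0], "roll": 0, "gripper": 0}
  ]
}}

```text
clock: 1.77
position: [0.3692, -0.0096, 0.2266]
ee_rot: [0.181, -3.136, -0.0]
force: [0.2, 0.4, -0.2]
width: 0.004
```

```bash
python3 - <<'E'
from h import *
s,d=grab("wrist"); cv2.imwrite("pics/w1.png",d["frame"])
P=pts(d,s);m=(d["depth"]>0)&(P[...,2]>.09)&(P[...,2]<.108)&(abs(P[...,0]-.43)<.04)&(abs(P[...,1])<.07)
if m.sum()>20:print(m.sum(),cv2.minAreaRect((P[m][:,:2]*1000).astype(np.float32)),P[m].min(0),P[m].max(0))
plan([390,-12,85],96.5)
E
```

```text
t 1.82 pos [369.2  -9.7 226.6] F [0.21 0.05 0.38] w 0.007
slide [-20.4  -4.7 141.6]
tool y ang 96.62 z [-0.  0. -1.]
roll 0.002
```

View pics/w1.png

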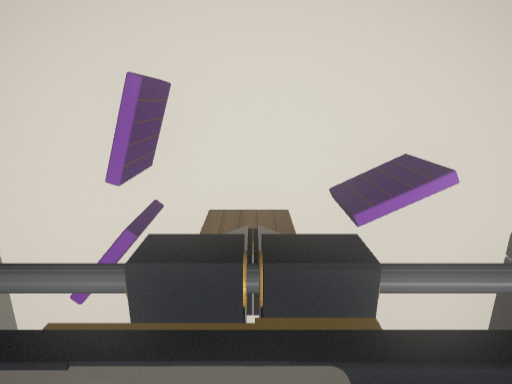

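The wrist view shows the coaster's back face centred under the shut fingers (200–298, 210–235), with the decoys to both sides. Next I'll descend behind it.

Call:
{"api": "jog_arm", "payload": {
  "increments": [
    {"slide": [-2, -3, 20], "roll": 0, "gripper": 0},
    {"slide": [-4, -3, 45], "roll": 0, "gripper": 0},
    {"slide": [-6, -3, 70], "roll": 0, "gripper": 0},
    {"slide": [-8, -3, 95], "roll": 0, "gripper": 0},
    {"slide": [-8, -3, 115], "roll": 0, "gripper": 0},
    {"slide": [-8, -3, 130], "roll": 0, "gripper": 0},
    {"slide": [-8, -3, 138], "roll": 0, "gripper": 0},
    {"slide": [-8, -3, 138], "roll": 0, "gripper": 0},
    {"slide": [-8, -3, 138], "roll": 0, "gripper": 0},
    {"slide": [-8, -3, 138], "roll": 0, "gripper": 0}
  ]
}}

```text
clock: 2.65
position: [0.3784, -0.0126, 0.0895]
ee_rot: [-0.178, 3.135, 0.001]
force: [-0.4, -0.0, 0.3]
width: 0.002
```

```bash
python3 - <<'E'
from h import *
s,d=grab("scene"); cv2.imwrite("pics/s2.png",cv2.resize(d["frame"][120:300,150:390],None,fx=3.2,fy=3.2))
plan([410,-9,88],96.5)
E
```

```text
t 2.7 pos [378.6 -12.6  89.6] F [-0.5   0.08 -0.3 ] w 0.002
slide [-31.6   0.    1.6]
tool y ang 96.51 z [ 0.002  0.001 -1.   ]
roll 0.0
```

View pics/s2.png

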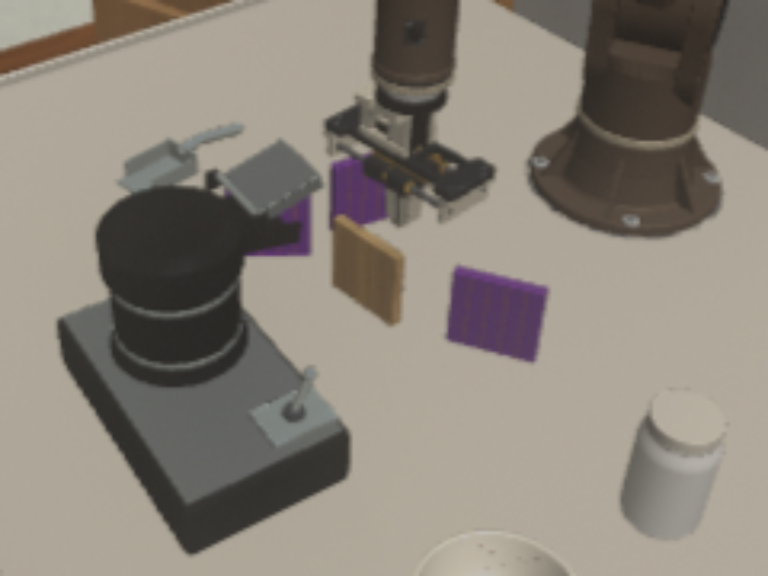

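The shut fingers are behind the coaster at (400,200) and the coaster is still upright at (368,270). I'll push slowly forward, along −x of the tool.

Call:
{"api": "jog_arm", "payload": {
  "increments": [
    {"slide": [-8, 0, 2], "roll": 0, "gripper": 0},
    {"slide": [-16, 0, 2], "roll": 0, "gripper": 0},
    {"slide": [-23, 0, 2], "roll": 0, "gripper": 0},
    {"slide": [-27, 0, 2], "roll": 0, "gripper": 0},
    {"slide": [-31, 0, 2], "roll": 0, "gripper": 0},
    {"slide": [-35, 0, 2], "roll": 0, "gripper": 0},
    {"slide": [-39, 0, 2], "roll": 0, "gripper": 0},
    {"slide": [-43, 0, 2], "roll": 0, "gripper": 0},
    {"slide": [-47, 0, 2], "roll": 0, "gripper": 0},
    {"slide": [-50, 0, 2], "roll": 0, "gripper": 0}
  ]
}}

```text
clock: 3.53
position: [0.428, -0.0072, 0.0867]
ee_rot: [-0.178, 3.136, -0.0]
force: [0.5, 0.3, -0.7]
width: 0.004
```

```bash
python3 - <<'E'
from h import *
s,d=grab("scene"); cv2.imwrite("pics/s3.png",cv2.resize(d["frame"][120:300,150:390],None,fx=3.2,fy=3.2))
plan([410,-9,88],96.5)
E
```

```text
t 3.58 pos [428.6  -7.1  86.8] F [ 0.54 -0.15 -1.08] w 0.003
slide [18.7  0.3 -1.2]
tool y ang 96.49 z [ 0.001 -0.    -1.   ]
roll -0.0
```

View pics/s3.png

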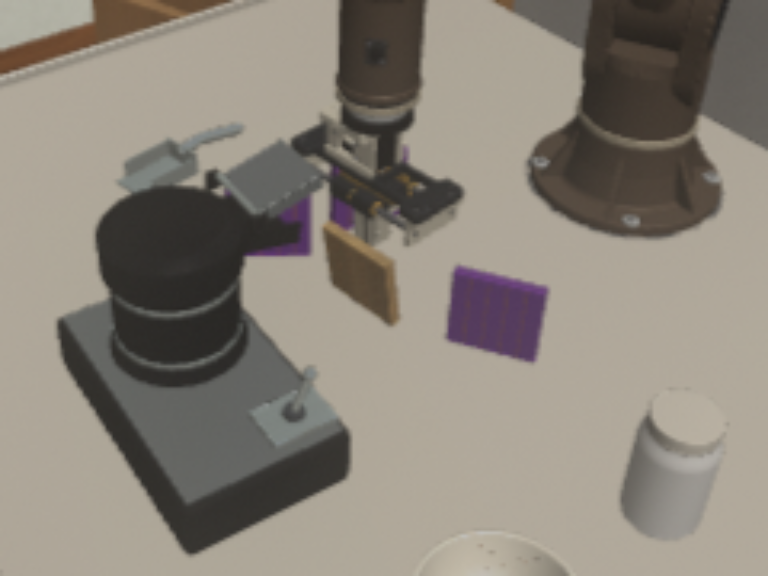

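The coaster is tilting towards the popper; its top edge is at about (360,250). I'll push a little further.

Call:
{"api": "jog_arm", "payload": {
  "increments": [
    {"slide": [-3, 0, 0], "roll": 0, "gripper": 0},
    {"slide": [-6, 0, 0], "roll": 0, "gripper": 0},
    {"slide": [-9, 0, 0], "roll": 0, "gripper": 0},
    {"slide": [-12, 0, 0], "roll": 0, "gripper": 0},
    {"slide": [-12, 0, 0], "roll": 0, "gripper": 0},
    {"slide": [-12, 0, 0], "roll": 0, "gripper": 0},
    {"slide": [-12, 0, 0], "roll": 0, "gripper": 0},
    {"slide": [-12, 0, 0], "roll": 0, "gripper": 0},
    {"slide": [-12, 0, 0], "roll": 0, "gripper": 0},
    {"slide": [-12, 0, 0], "roll": 0, "gripper": 0}
  ]
}}

```text
clock: 4.42
position: [0.4393, -0.0059, 0.0867]
ee_rot: [0.178, -3.137, -0.0]
force: [-0.2, 0.0, -0.4]
width: 0.006
```

```bash
python3 - <<'E'
from h import *
s,d=grab("scene"); cv2.imwrite("pics/s4.png",cv2.resize(d["frame"][120:300,150:390],None,fx=3.2,fy=3.2))
P=pts(d); im=cv2.cvtColor(d["frame"],cv2.COLOR_BGR2HSV)
v,u=np.mgrid[:384,:512]
plan([390,-9,290],96.5)
E
```

```text
t 4.47 pos [439.4  -5.9  86.7] F [ 0.75  0.   -1.03] w 0.004
slide [  49.4    2.5 -203.3]
tool y ang 96.48 z [-0.  0. -1.]
roll -0.0
```

View pics/s4.png

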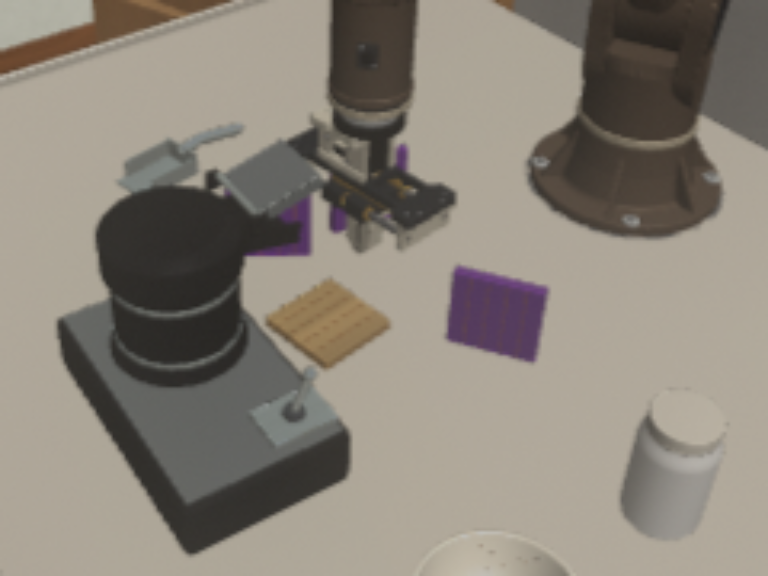

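The coaster lies flat at (328,322) in front of the popper. I'll retract up, then go over the hood.

Call:
{"api": "jog_arm", "payload": {
  "increments": [
    {"slide": [20, 0, -10], "roll": 0, "gripper": 0},
    {"slide": [40, 0, -30], "roll": 0, "gripper": 0},
    {"slide": [45, 0, -65], "roll": 0, "gripper": 0},
    {"slide": [45, 0, -100], "roll": 0, "gripper": 0},
    {"slide": [45, 0, -135], "roll": 0, "gripper": 0},
    {"slide": [45, 0, -170], "roll": 0, "gripper": 0},
    {"slide": [45, 0, -200], "roll": 0, "gripper": 0},
    {"slide": [45, 0, -220], "roll": 0, "gripper": 0},
    {"slide": [45, 0, -220], "roll": 0, "gripper": 0},
    {"slide": [45, 0, -220], "roll": 0, "gripper": 0}
  ]
}}

```text
clock: 5.3
position: [0.3952, -0.0109, 0.3074]
ee_rot: [-0.178, 3.134, 0.002]
force: [-0.5, -0.4, -1.2]
width: 0.001
```

```bash
python3 - <<'E'
from h import *
s,d=grab("top"); cv2.imwrite("pics/t5.png",d["frame"][90:290,130:380].repeat(3,0).repeat(3,1))
P=pts(d); hs=cv2.cvtColor(d["frame"],cv2.COLOR_BGR2HSV);v,u=np.mgrid[:384,:512]
m=(hs[...,0]<25)&(hs[...,1]>70)&(u>220)&(u<300)&(v>180)&(v<240)&(d["depth"]>0)&(P[...,2]<.03)
print(m.sum(),np.median(P[m],0),cv2.minAreaRect((P[m][:,:2]*1000).astype(np.float32)))
plan([535,-8,305],96.5)
print(s["clock"])
E
```

```text
0 [nan nan nan] ((0.0, 0.0), (0.0, 0.0), 0.0)
t 5.35 pos [394.5 -11.  306.3] F [ 0.17  0.34 -0.61] w 0.005
slide [-140.   -12.9    1.3]
tool y ang 96.49 z [-0.  0. -1.]
roll -0.0
5.3
  return _methods._mean(a, axis=axis, dtype=dtype,
  ret = um.true_divide(
```

View pics/t5.png

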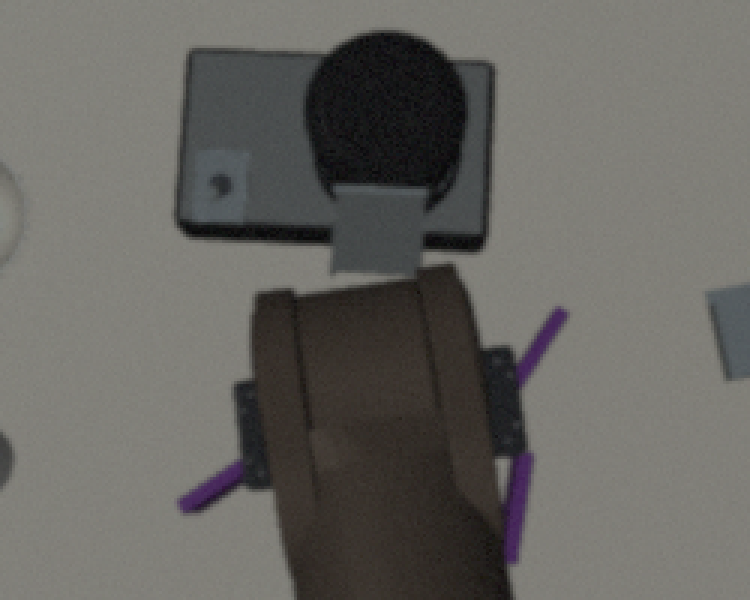

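The arm blocks the top view of the coaster; the hood (332–425, 185–275) is still clear. I'll move over the hood and align with the popper.

Call:
{"api": "jog_arm", "payload": {
  "increments": [
    {"slide": [-30, -3, 0], "roll": 0.05, "gripper": 0},
    {"slide": [-60, -6, 0], "roll": 0.1, "gripper": 0},
    {"slide": [-90, -9, 0], "roll": 0.15, "gripper": 0},
    {"slide": [-120, -12, 0], "roll": 0.187, "gripper": 0},
    {"slide": [-140, -13, 0], "roll": 0.187, "gripper": 0},
    {"slide": [-140, -13, 0], "roll": 0.187, "gripper": 0},
    {"slide": [-140, -13, 10], "roll": 0.187, "gripper": 0},
    {"slide": [-140, -13, 25], "roll": 0.187, "gripper": 0},
    {"slide": [-140, -13, 40], "roll": 0.187, "gripper": 0},
    {"slide": [-140, -13, 50], "roll": 0.187, "gripper": 0}
  ]
}}

```text
clock: 6.18
position: [0.533, -0.0083, 0.2541]
ee_rot: [-0.116, -3.136, 0.0]
force: [-0.5, -0.2, -0.0]
width: 0.006
```

```bash
python3 - <<'E'
from h import *
s,d=grab("scene"); cv2.imwrite("pics/s6.png",cv2.resize(d["frame"][100:280,150:390],None,fx=3.2,fy=3.2))
P=pts(d); hs=cv2.cvtColor(d["frame"],cv2.COLOR_BGR2HSV);v,u=np.mgrid[:384,:512]
m=(hs[...,0]<25)&(hs[...,1]>90)&(u>230)&(u<275)&(v>205)&(v<236)&(d["depth"]>0)&(P[...,2]<.03)
print(m.sum(),np.median(P[m],0),cv2.minAreaRect((P[m][:,:2]*1000).astype(np.float32)))
plan([535,-8,210],85.8)
E
```

```text
552 [0.49511393 0.00512767 0.01625954] ((490.5782775878906, 1.3995018005371094), (97.46822357177734, 98.58673858642578), 6.603938102722168)
t 6.23 pos [532.4  -8.2 252.9] F [-2.01  0.4  -1.28] w 0.004
slide [-2.8  0.4 42.9]
tool y ang 85.76 z [-0.005 -0.    -1.   ]
roll -0.001
```

View pics/s6.png

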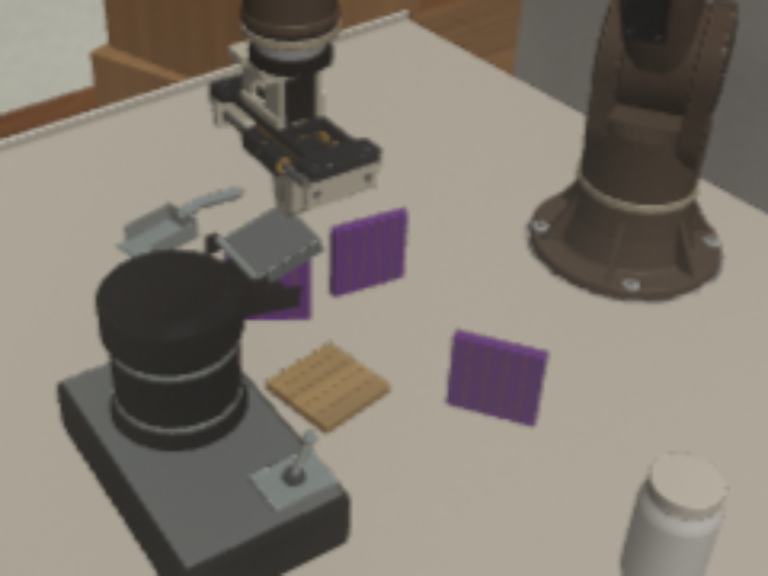

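The coaster measures about (−164, −44) mm in the popper frame, well inside its window. The fingertips are just above the hood at (290,205), so I'll press down.

Call:
{"api": "jog_arm", "payload": {
  "increments": [
    {"slide": [0, 0, 5], "roll": 0, "gripper": 0},
    {"slide": [0, 0, 10], "roll": 0, "gripper": 0},
    {"slide": [0, 0, 15], "roll": 0, "gripper": 0},
    {"slide": [0, 0, 20], "roll": 0, "gripper": 0},
    {"slide": [0, 0, 25], "roll": 0, "gripper": 0},
    {"slide": [0, 0, 29], "roll": 0, "gripper": 0},
    {"slide": [0, 0, 33], "roll": 0, "gripper": 0},
    {"slide": [0, 0, 36], "roll": 0, "gripper": 0},
    {"slide": [0, 0, 38], "roll": 0, "gripper": 0},
    {"slide": [0, 0, 38], "roll": 0, "gripper": 0}
  ]
}}

```text
clock: 7.07
position: [0.5353, -0.0081, 0.2184]
ee_rot: [-0.116, -3.139, 0.0]
force: [0.0, 0.7, 0.7]
width: 0.001
```

```bash
python3 - <<'E'
from h import *
plan([535,-8,208],85.8)
E
```

```text
t 7.07 pos [535.3  -8.1 218.4] F [0.05 0.67 0.74] w 0.001
slide [ 0.3  0.1 10.4]
tool y ang 85.77 z [-0. -0. -1.]
roll -0.001
```

Call:
{"api": "jog_arm", "payload": {
  "increments": [
    {"slide": [0, 0, 1.5], "roll": 0, "gripper": 0},
    {"slide": [0, 0, 3], "roll": 0, "gripper": 0},
    {"slide": [0, 0, 4], "roll": 0, "gripper": 0},
    {"slide": [0, 0, 5], "roll": 0, "gripper": 0},
    {"slide": [0, 0, 6], "roll": 0, "gripper": 0},
    {"slide": [0, 0, 7], "roll": 0, "gripper": 0},
    {"slide": [0, 0, 8], "roll": 0, "gripper": 0},
    {"slide": [0, 0, 8], "roll": 0, "gripper": 0},
    {"slide": [0, 0, 8], "roll": 0, "gripper": 0},
    {"slide": [0, 0, 8], "roll": 0, "gripper": 0}
  ]
}}

```text
clock: 7.9
position: [0.5354, -0.0081, 0.2108]
ee_rot: [0.116, 3.139, 0.0]
force: [1.2, 0.3, 3.5]
width: 0.007
```

```bash
python3 - <<'E'
from h import *
plan([535,-8,208],85.8)
s,d=grab("scene"); cv2.imwrite("pics/s7.png",cv2.resize(d["frame"][120:240,160:320],None,fx=4.8,fy=4.8))
E
```

```text
t 7.9 pos [535.4  -8.1 210.8] F [1.17 0.3  3.48] w 0.007
slide [0.4 0.1 2.8]
tool y ang 85.76 z [ 0.  0. -1.]
roll -0.001
```

View pics/s7.png

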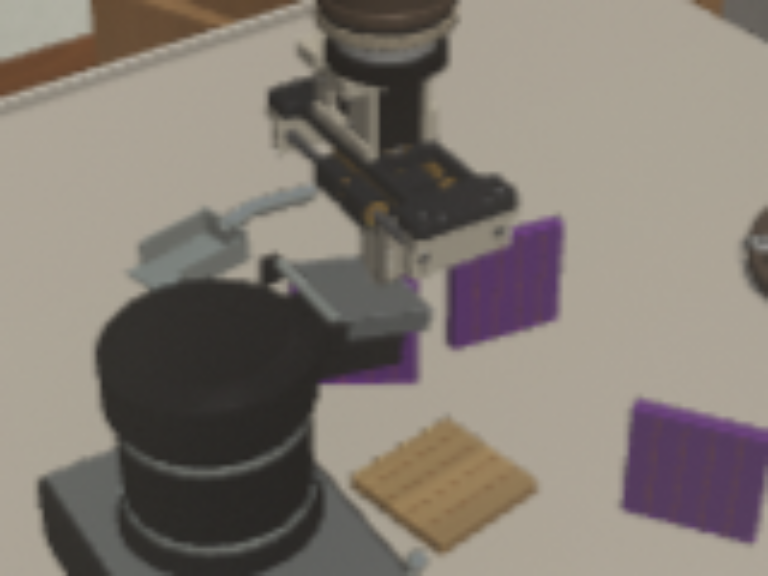

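Now the hood's front edge (375,320) is close to level, but it may not be fully down, and the force is only 3.5 N. I'll keep going until it meets its stop.

Call:
{"api": "jog_arm", "payload": {
  "increments": [
    {"slide": [0, 0, 1], "roll": 0, "gripper": 0},
    {"slide": [0, 0, 2], "roll": 0, "gripper": 0},
    {"slide": [0, 0, 3], "roll": 0, "gripper": 0},
    {"slide": [0, 0, 4], "roll": 0, "gripper": 0},
    {"slide": [0, 0, 5], "roll": 0, "gripper": 0},
    {"slide": [0, 0, 5], "roll": 0, "gripper": 0},
    {"slide": [0, 0, 5], "roll": 0, "gripper": 0},
    {"slide": [0, 0, 5], "roll": 0, "gripper": 0},
    {"slide": [0, 0, 5], "roll": 0, "gripper": 0},
    {"slide": [0, 0, 5], "roll": 0, "gripper": 0}
  ]
}}

```text
clock: 8.78
position: [0.536, -0.0081, 0.2092]
ee_rot: [0.116, 3.137, 0.004]
force: [-13.5, 1.5, 40.5]
width: 0.002
```

```bash
python3 - <<'E'
from h import *
plan([535,-8,200],85.8)
E
```

```text
t 8.78 pos [536.   -8.1 209.2] F [-13.5    1.51  40.48] w 0.002
slide [1.  0.  9.2]
tool y ang 85.75 z [ 0.003  0.002 -1.   ]
roll -0.001
```

The force rose to 40 N at z 209, so the hood is on its stop. I'll lift off and check it.

Call:
{"api": "jog_arm", "payload": {
  "increments": [
    {"slide": [0, 0, -5], "roll": 0, "gripper": 0},
    {"slide": [0, 0, -15], "roll": 0, "gripper": 0},
    {"slide": [0, 0, -40], "roll": 0, "gripper": 0},
    {"slide": [0, 0, -70], "roll": 0, "gripper": 0},
    {"slide": [10, 20, -85], "roll": 0, "gripper": 0},
    {"slide": [25, 50, -85], "roll": 0, "gripper": 0},
    {"slide": [38, 85, -85], "roll": 0, "gripper": 0},
    {"slide": [38, 120, -85], "roll": 0, "gripper": 0},
    {"slide": [38, 150, -85], "roll": 0, "gripper": 0},
    {"slide": [38, 156, -85], "roll": 0, "gripper": 0}
  ]
}}

```text
clock: 9.62
position: [0.5079, 0.1567, 0.2903]
ee_rot: [-0.104, -3.139, -0.002]
force: [-0.5, -0.6, -0.4]
width: 0.002
```

```bash
cat >> h.py <<'E'
A=np.radians(-4.2); O=np.array([657,33.5])
def W(x,y): return O+np.array([x*np.cos(A)-y*np.sin(A),x*np.sin(A)+y*np.cos(A)])
def Pop(P): 
    q=P[...,:2]*1000-O; return np.stack([q[...,0]*np.cos(A)+q[...,1]*np.sin(A),-q[...,0]*np.sin(A)+q[...,1]*np.cos(A),P[...,2]*1000],-1)
E
python3 - <<'E'
from h import *
w=W(-97,105);print(w)
plan([w[0],w[1],300],175.8)
print(arm.observe()["joints"].round(2))
for n in("top","scene"):
    s,d=grab(n); q=Pop(pts(d)); m=(d["depth"]>0)&(abs(q[...,1]+50)<28)&(q[...,0]<-65)&(q[...,0]>-134)&(q[...,2]>185)&(q[...,2]<260)
    if m.sum()>10:
        f=np.polyfit(q[m][:,0],q[m][:,2],1);print(n,m.sum(),"slope deg",np.degrees(np.arctan(f[0])),"z@-112",np.polyval(f,-112))
    m=(d["depth"]>0)&(abs(q[...,1]-105)<15)&(abs(q[...,0]+40)<40)&(q[...,2]>105)&(q[...,2]<140)
    if m.sum()>3: print("tip",m.sum(),q[m].mean(0),q[m].min(0),q[m].max(0))
cv2.imwrite("pics/s8.png",cv2.resize(d["frame"][100:280,150:390],None,fx=3.2,fy=3.2))
E
```

```text
[567.95050641 145.32212523]
t 9.62 pos [507.9 156.7 290.3] F [-0.46 -0.56 -0.42] w 0.002
slide [-60.7  -7.3  -9.8]
tool y ang 86.19 z [-0.001  0.002 -1.   ]
roll -1.564
[-0.8   0.24  0.5   1.73 -0.13  1.2   1.24]
top 645 slope deg 14.67450353835308 z@-112 210.95249514670093
tip 22 [-46.97813089 104.94385254 124.40987474] [-53.21232096  99.9121001  108.02078264] [-37.60822956 110.96615529 132.18867662]
scene 187 slope deg 14.23440364704582 z@-112 212.87401480461966
tip 27 [-42.64102172 106.93233755 120.17851443] [-49.57924358  99.29871079 105.89171724] [-35.71804224 112.42592497 129.40626013]
```

View pics/s8.png

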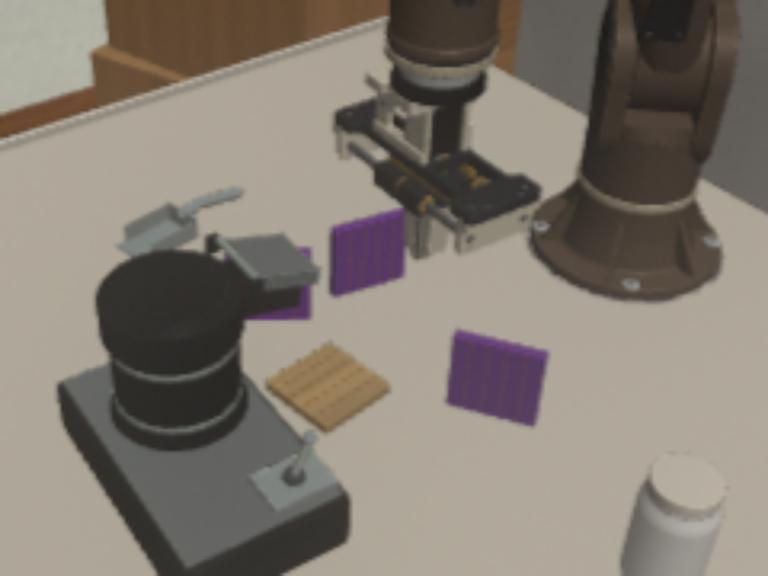

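The hood slope is about 14.5° down (fully down is 15°), and the coaster is unchanged at (328,387). The switch ball is near (−48, 105) mm in the popper frame. I'll turn the tool 90° so the gripper body clears the chamber.

Call:
{"api": "jog_arm", "payload": {
  "increments": [
    {"slide": [0, 0, 0], "roll": 0.12, "gripper": 0},
    {"slide": [-5, -1, 0], "roll": 0.24, "gripper": 0},
    {"slide": [-15, -2, 0], "roll": 0.36, "gripper": 0},
    {"slide": [-25, -3, 0], "roll": 0.48, "gripper": 0},
    {"slide": [-35, -4, 0], "roll": 0.6, "gripper": 0},
    {"slide": [-45, -5, 0], "roll": 0.72, "gripper": 0},
    {"slide": [-55, -6, 0], "roll": 0.84, "gripper": 0},
    {"slide": [-60, -7, 0], "roll": 0.96, "gripper": 0},
    {"slide": [-60, -7, 0], "roll": 1.08, "gripper": 0},
    {"slide": [-60, -7, 0], "roll": 1.2, "gripper": 0}
  ]
}}

```text
clock: 10.55
position: [0.5685, 0.1361, 0.2907]
ee_rot: [1.88, 2.516, -0.002]
force: [0.3, -0.2, -0.3]
width: 0.003
```

```bash
python3 - <<'E'
from h import *
w=W(-97,105)
plan([w[0],w[1],112],-4.2)
print(arm.observe()["joints"].round(2))
E
```

```text
t 10.55 pos [568.5 136.1 290.7] F [ 0.27 -0.25 -0.3 ] w 0.003
slide [  9.2   2.2 178.7]
tool y ang 16.48 z [-0.    -0.001 -1.   ]
roll 0.361
[-0.87  0.38  0.77  1.62 -0.27  1.25  0.24]
```

Call:
{"api": "jog_arm", "payload": {
  "increments": [
    {"slide": [9, 2, 0], "roll": 0.12, "gripper": 0},
    {"slide": [9, 2, 0], "roll": 0.24, "gripper": 0},
    {"slide": [9, 2, 10], "roll": 0.361, "gripper": 0},
    {"slide": [9, 2, 40], "roll": 0.361, "gripper": 0},
    {"slide": [9, 2, 70], "roll": 0.361, "gripper": 0},
    {"slide": [9, 2, 100], "roll": 0.361, "gripper": 0},
    {"slide": [9, 2, 120], "roll": 0.361, "gripper": 0},
    {"slide": [9, 2, 130], "roll": 0.361, "gripper": 0},
    {"slide": [9, 2, 130], "roll": 0.361, "gripper": 0},
    {"slide": [9, 2, 130], "roll": 0.361, "gripper": 0}
  ]
}}

```text
clock: 11.38
position: [0.5679, 0.1468, 0.1614]
ee_rot: [2.293, 2.147, -0.0]
force: [0.4, -0.0, 0.3]
width: 0.009
```

```bash
python3 - <<'E'
from h import *
w=W(-97,105)
plan([w[0],w[1],112],-4.2)
s,d=grab("scene"); cv2.imwrite("pics/s9.png",cv2.resize(d["frame"][100:280,150:390],None,fx=3.2,fy=3.2))
E
```

```text
t 11.38 pos [567.9 146.8 161.4] F [ 0.44 -0.03  0.27] w 0.009
slide [-1.5  0.1 49.4]
tool y ang -3.77 z [ 0.    -0.001 -1.   ]
roll 0.008
```

View pics/s9.png

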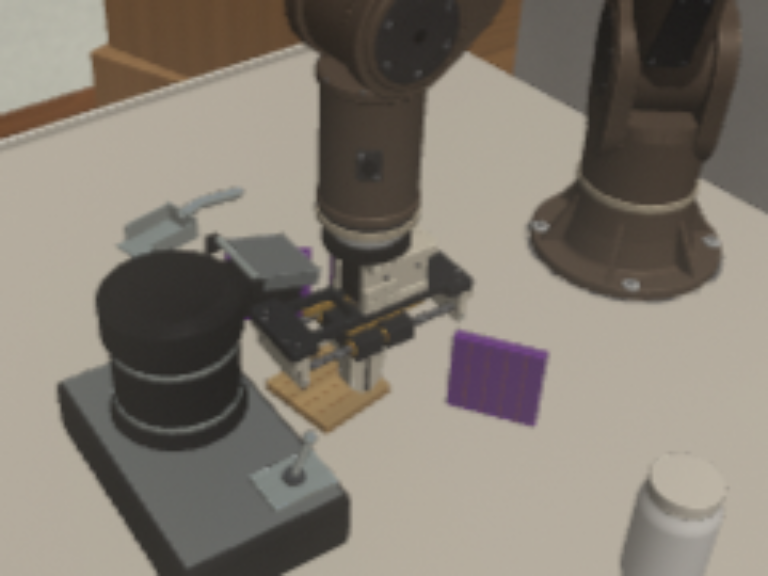

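The shut fingers (365,370) are ahead of and above the toggle (310,437), and the body is clear of the chamber and hood. Now I'll descend, then push back along tool +y.

Call:
{"api": "jog_arm", "payload": {
  "increments": [
    {"slide": [-1, 0, 15], "roll": 0.008, "gripper": 0},
    {"slide": [-1, 0, 32], "roll": 0.008, "gripper": 0},
    {"slide": [-1, 0, 45], "roll": 0.008, "gripper": 0},
    {"slide": [-1, 0, 49], "roll": 0.008, "gripper": 0},
    {"slide": [-1, 0, 49], "roll": 0.008, "gripper": 0},
    {"slide": [-1, 5, 49], "roll": 0.008, "gripper": 0},
    {"slide": [-1, 10, 49], "roll": 0.008, "gripper": 0},
    {"slide": [-1, 15, 49], "roll": 0.008, "gripper": 0},
    {"slide": [-1, 20, 49], "roll": 0.008, "gripper": 0},
    {"slide": [-1, 20, 49], "roll": 0.008, "gripper": 0}
  ]
}}

```text
clock: 12.27
position: [0.589, 0.1456, 0.1122]
ee_rot: [2.299, 2.139, 0.002]
force: [0.2, -0.7, -0.3]
width: 0.006
```

```bash
python3 - <<'E'
from h import *
w=W(-35,105)
plan([w[0],w[1],112],-4.2)
s,d=grab("scene"); cv2.imwrite("pics/s10.png",cv2.resize(d["frame"][160:280,180:340],None,fx=4.8,fy=4.8))
E
```

```text
t 12.27 pos [589.  145.6 112.2] F [ 0.19 -0.7  -0.34] w 0.006
slide [-1.9 41.   0.3]
tool y ang -4.14 z [ 0.002 -0.    -1.   ]
roll 0.001
```

View pics/s10.png

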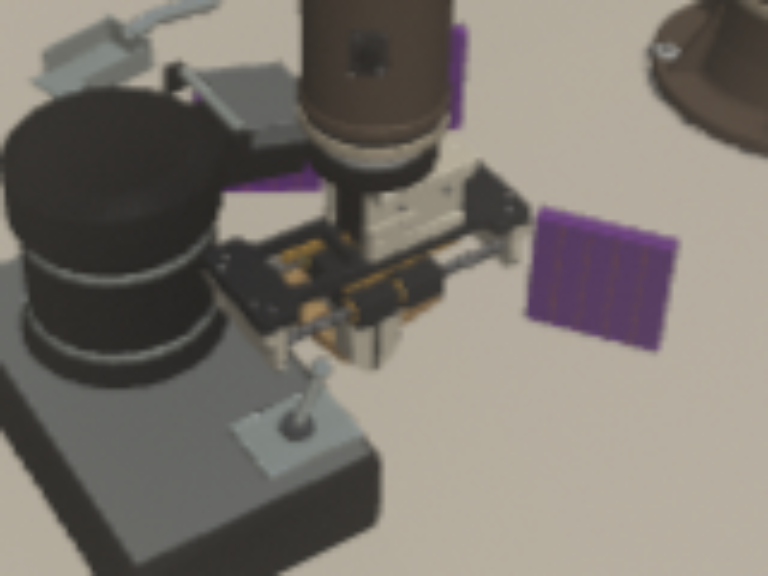

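The fingertips (370,345) are just in front of the ball (320,367). I'll push.

Call:
{"api": "jog_arm", "payload": {
  "increments": [
    {"slide": [-2, 4, 0], "roll": 0, "gripper": 0},
    {"slide": [-2, 8, 0], "roll": 0, "gripper": 0},
    {"slide": [-2, 12, 0], "roll": 0, "gripper": 0},
    {"slide": [-2, 16, 0], "roll": 0, "gripper": 0},
    {"slide": [-2, 20, 0], "roll": 0, "gripper": 0},
    {"slide": [-2, 24, 0], "roll": 0, "gripper": 0},
    {"slide": [-2, 28, 0], "roll": 0, "gripper": 0},
    {"slide": [-2, 31, 0], "roll": 0, "gripper": 0},
    {"slide": [-2, 33, 0], "roll": 0, "gripper": 0},
    {"slide": [-2, 35, 0], "roll": 0, "gripper": 0}
  ]
}}

```text
clock: 13.15
position: [0.6227, 0.1413, 0.1121]
ee_rot: [2.3, 2.14, 0.001]
force: [-1.5, -0.9, 1.7]
width: 0.003
```

```bash
python3 - <<'E'
from h import *
w=W(-35,105)
plan([w[0],w[1],112],-4.2)
s,d=grab("scene"); cv2.imwrite("pics/s11.png",cv2.resize(d["frame"][160:280,180:340],None,fx=4.8,fy=4.8))
E
```

```text
t 13.15 pos [622.7 141.3 112.1] F [-1.5  -0.89  1.73] w 0.003
slide [-0.   7.1  0.1]
tool y ang -4.13 z [ 0.  0. -1.]
roll 0.001
```

View pics/s11.png

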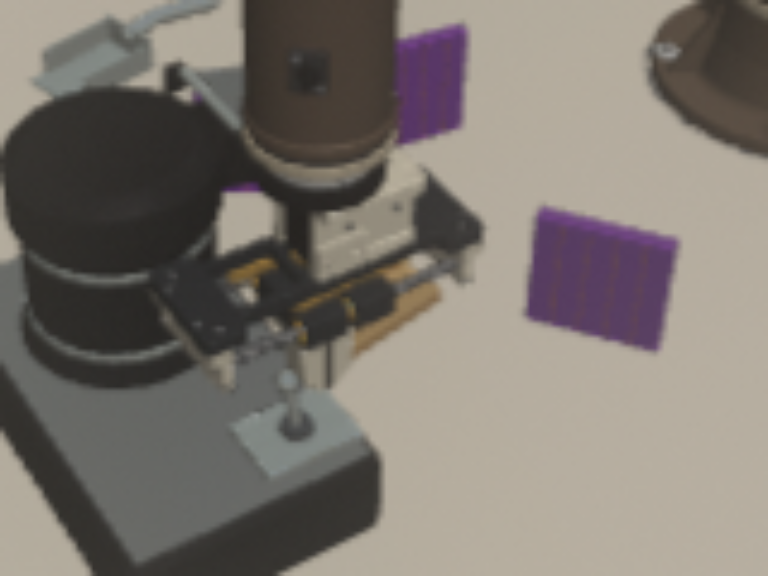

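The toggle is roughly upright (ball at 288,380) and moving under about 1.5 N. I'll continue.

Call:
{"api": "jog_arm", "payload": {
  "increments": [
    {"slide": [0, 2, 0], "roll": 0, "gripper": 0},
    {"slide": [0, 4, 0], "roll": 0, "gripper": 0},
    {"slide": [0, 6, 0], "roll": 0, "gripper": 0},
    {"slide": [0, 8, 0], "roll": 0, "gripper": 0},
    {"slide": [0, 10, 0], "roll": 0, "gripper": 0},
    {"slide": [0, 12, 0], "roll": 0, "gripper": 0},
    {"slide": [0, 14, 0], "roll": 0, "gripper": 0},
    {"slide": [0, 16, 0], "roll": 0, "gripper": 0},
    {"slide": [0, 17, 0], "roll": 0, "gripper": 0},
    {"slide": [0, 18, 0], "roll": 0, "gripper": 0}
  ]
}}

```text
clock: 14.03
position: [0.6403, 0.1399, 0.1117]
ee_rot: [2.3, 2.14, 0.0]
force: [-1.1, 0.2, -0.0]
width: 0.009
```

```bash
python3 - <<'E'
from h import *
w=W(-25,105)
plan([w[0],w[1],112],-4.2)
s,d=grab("scene"); cv2.imwrite("pics/s12.png",cv2.resize(d["frame"][160:280,180:340],None,fx=4.8,fy=4.8))
E
```

```text
t 14.03 pos [640.3 139.9 111.7] F [-1.06  0.19 -0.01] w 0.009
slide [ 0.1 -0.5 -0.3]
tool y ang -4.13 z [ 0. -0. -1.]
roll 0.001
```

View pics/s12.png

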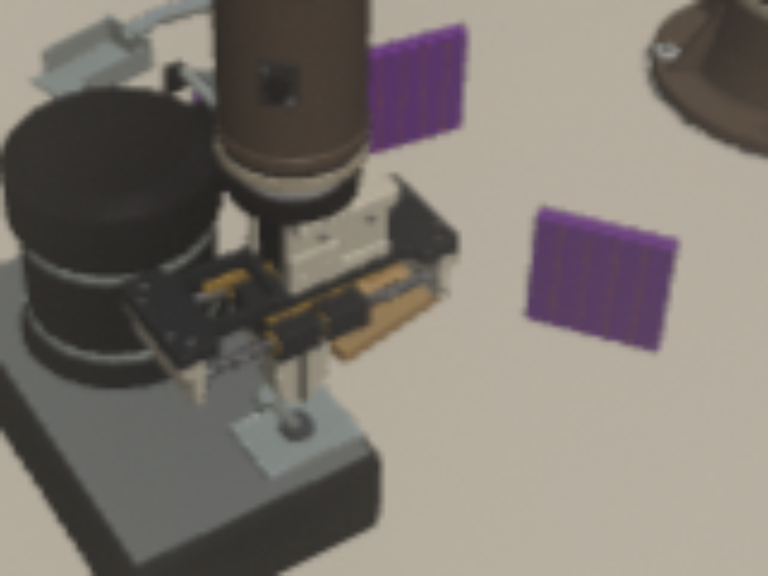

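The toggle now leans back (ball at 265,395) and the force is still about 1 N, so it hasn't met its stop. A few millimetres more.

Call:
{"api": "jog_arm", "payload": {
  "increments": [
    {"slide": [0, 1, 0], "roll": 0, "gripper": 0},
    {"slide": [0, 2, 0], "roll": 0, "gripper": 0},
    {"slide": [0, 3, 0], "roll": 0, "gripper": 0},
    {"slide": [0, 4, 0], "roll": 0, "gripper": 0},
    {"slide": [0, 5, 0], "roll": 0, "gripper": 0},
    {"slide": [0, 6, 0], "roll": 0, "gripper": 0},
    {"slide": [0, 6, 0], "roll": 0, "gripper": 0},
    {"slide": [0, 6, 0], "roll": 0, "gripper": 0},
    {"slide": [0, 6, 0], "roll": 0, "gripper": 0},
    {"slide": [0, 6, 0], "roll": 0, "gripper": 0}
  ]
}}

```text
clock: 14.92
position: [0.6414, 0.1399, 0.1112]
ee_rot: [-2.295, -2.135, 0.009]
force: [-19.3, 0.0, 13.6]
width: 0.002
```

```bash
python3 - <<'E'
from h import *
w=W(-25,105)
plan([w[0],w[1],112],-4.2)
E
```

```text
t 14.92 pos [641.4 139.9 111.2] F [-19.35   0.04  13.63] w 0.002
slide [-0.  -1.7 -0.8]
tool y ang -4.12 z [-0.009  0.001 -1.   ]
roll 0.001
```

The force jumped to 19 N against the stop. I'll back off and retract, up and away.

Call:
{"api": "jog_arm", "payload": {
  "increments": [
    {"slide": [0, -10, 0], "roll": 0, "gripper": 0},
    {"slide": [0, -30, 0], "roll": 0, "gripper": 0},
    {"slide": [0, -60, 0], "roll": 0, "gripper": 0},
    {"slide": [0, -80, -20], "roll": 0, "gripper": 0},
    {"slide": [0, -80, -60], "roll": 0, "gripper": 0},
    {"slide": [0, -80, -100], "roll": 0, "gripper": 0},
    {"slide": [20, -80, -140], "roll": 0, "gripper": 0},
    {"slide": [50, -80, -180], "roll": 0, "gripper": 0},
    {"slide": [80, -80, -200], "roll": 0, "gripper": 0},
    {"slide": [100, -80, -200], "roll": 0, "gripper": 0}
  ]
}}

```text
clock: 15.75
position: [0.5757, 0.2477, 0.3176]
ee_rot: [2.298, 2.14, 0.014]
force: [0.5, 0.1, -0.1]
width: 0.003
```

Call:
{"api": "jog_arm", "payload": {
  "increments": [
    {"slide": [30, -20, 0], "roll": 0, "gripper": 0},
    {"slide": [60, -40, 0], "roll": 0, "gripper": 0},
    {"slide": [80, -60, 0], "roll": 0, "gripper": 0},
    {"slide": [100, -80, 0], "roll": 0, "gripper": 0},
    {"slide": [100, -80, 0], "roll": 0, "gripper": 0},
    {"slide": [100, -80, 0], "roll": 0, "gripper": 0},
    {"slide": [100, -80, 0], "roll": 0, "gripper": 0},
    {"slide": [100, -80, 0], "roll": 0, "gripper": 0},
    {"slide": [100, -80, 0], "roll": 0, "gripper": 0},
    {"slide": [100, -80, 0], "roll": 0, "gripper": 0}
  ]
}}

```text
clock: 16.58
position: [0.5017, 0.3494, 0.3119]
ee_rot: [2.302, 2.138, 0.001]
force: [0.2, -0.3, -0.8]
width: 0.002
```

```bash
python3 - <<'E'
from h import *
print(arm.observe()["position"],arm.observe()["force"])
for n in("top","scene"):
    s,d=grab(n); q=Pop(pts(d)); ok=d["depth"]>0
    m=ok&(abs(q[...,1]+50)<28)&(q[...,0]<-65)&(q[...,0]>-134)&(q[...,2]>185)&(q[...,2]<260)
    if m.sum()>10:
        f=np.polyfit(q[m][:,0],q[m][:,2],1);print(n,m.sum(),"slope deg",np.degrees(np.arctan(f[0])))
    m=ok&(abs(q[...,1]-105)<15)&(abs(q[...,0]+30)<50)&(q[...,2]>108)&(q[...,2]<140)
    if m.sum()>3: print("tip",m.sum(),q[m].mean(0),q[m].min(0),q[m].max(0))
    hs=cv2.cvtColor(d["frame"],cv2.COLOR_BGR2HSV)
    m=ok&(hs[...,0]<25)&(hs[...,1]>70)&(abs(q[...,0]+160)<90)&(abs(q[...,1]+50)<90)&(q[...,2]<30)
    if m.sum()>10: print("coaster",m.sum(),np.median(q[m],0),cv2.minAreaRect(q[m][:,:2].astype(np.float32)))
    cv2.imwrite(f"pics/f_{n}.png",d["frame"][70:320].repeat(1,0) if n=="top" else cv2.resize(d["frame"][100:280,150:390],None,fx=3.2,fy=3.2))
E
```

```text
[0.50173159 0.34944886 0.31190538] [ 0.19124875 -0.27476583 -0.7764392 ]
top 643 slope deg 15.047780604580936
tip 26 [ -9.78457816 104.57200829 120.43749747] [-16.01411131  99.51586972 108.50094669] [ -2.00915901 111.90015312 128.94178855]
coaster 1038 [-166.33998904  -46.82683494   14.45654434] ((-165.70960998535156, -46.69497299194336), (95.6170883178711, 94.18392944335938), 10.539620399475098)
scene 185 slope deg 15.054492080154695
tip 24 [ -7.73974924 107.0589149  119.73403916] [-17.68780909 100.98654909 108.33752138] [ -0.50554752 112.16843672 127.36734412]
coaster 592 [-159.92373387  -39.67544618   16.18372288] ((-164.74749755859375, -44.83806610107422), (100.8998031616211, 100.03038787841797), 10.245537757873535)
```

View pics/f_scene.png

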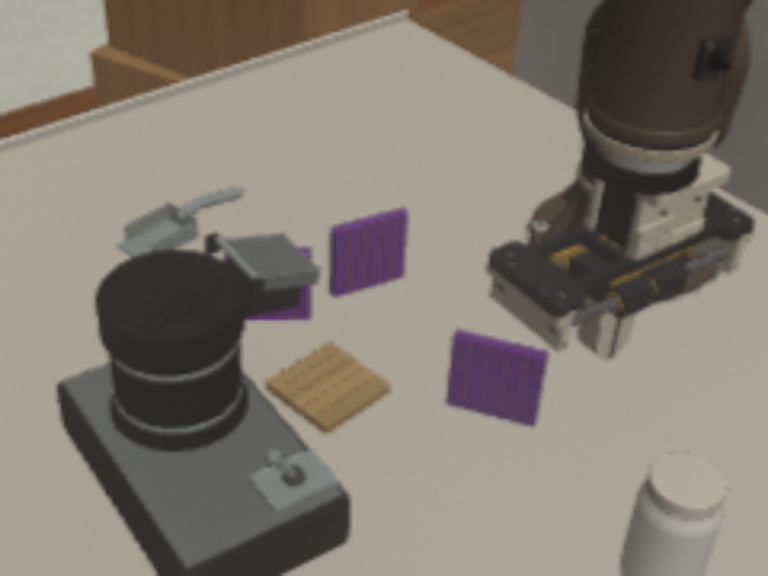

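View pics/f_top.png

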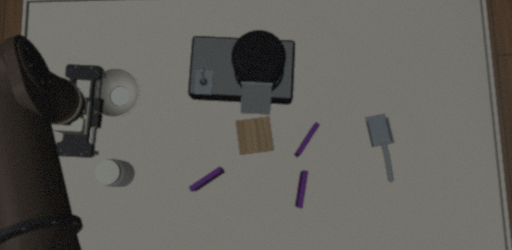

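The final views agree. The coaster is flat at (−165, −46), the hood slopes 15.05° down, and the switch tip is at x ≈ −9 mm (fully on is −8.4). The bowl, jar and scoop are where they were, and the arm is clear. I'll hand in.

```bash
python3 - <<'E'
from h import *
print(arm.sign_off())
E
```

```text
the job is handed in; nothing more can be done
None
```

The popper is ready and started, and the job was handed in at about 17 s of the 64 s allowed; no verdict was reported. I tipped the coaster, pressed the hood down and flipped the switch, in that order, using only the shut fingertips.

| Item | Last check (top and scene cameras) | Needed |
|---|---|---|
| Coaster | Flat, centre about (−165, −46) mm in the popper frame | x −230 to −100, y −120 to 20 |
| Hood | Slopes 15.05° below level, so within about 0.01 rad of fully down | within 0.08 rad |
| Switch | Tip at x about −9 mm, which is about 1.0 rad | above 0.85 rad |

- **Forces:** The coaster push read at most about 1 N at the wrist, between moves. I pressed the hood about 40 N against its stop and the switch about 19 N, more than a light push. No force limit is given for fingertips on those two parts.
- **Other objects:** The bowl, jar and scoop looked unmoved in the final pictures, though I did not measure them. The arm ended well clear of everything.
- **Disagreements:** The two cameras differed by only 1–2 mm, and no check failed.

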